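# Clamp a wafer carrier in the scribing fixture

### The arm

A 6-joint arm with a two-finger parallel gripper is mounted at the origin on the work surface. World frame = base frame: x ahead of the robot, y to its left, z up, the work surface at z = 0. Lengths are in mm, angles in rad, forces in N, time in s.
With the tool pointing down it reaches from about 400 to 925 mm from the base axis. Payload 12.5 kg.
Tool frame: the origin (TCP) lies midway between the tips of the shut fingers; the grasp point (between the pads) lies 19 mm behind it; z points along the fingers, y is the direction in which the jaws open and shut (so a half turn about z gives the same grasp; the last joint's range is limited). The gripper opens to 95 mm and grips with 3 to 60 N. Pads are 20 mm wide; open, the fingers measure 119 mm over their backs; the gripper's body (75 mm by 180 mm) begins 59 mm behind the grasp point.
Start: joints at [-1.282, 0.491, 1.559, -0, 1.092, -0.106], TCP at [240.415, -576.933, 180.161] pointing down, gripper open.
Joint ranges: [-3.1, 3.1], [-0.84, 2.19], [0.05, 2.79], [-1.13, 4.28], [0.06, 2.93], [-2.69, 2.69]. Speed limits (rad/s): [2.22, 2.22, 2.79, 3.14, 3.14, 3.14].

### API

Orientations are given as [roll, pitch, yaw] about the fixed x, y, z axes, in that order (R = Rz(yaw) Ry(pitch) Rx(roll)).
In Python, from cell import env gives the robot as it stands.
- The arm moves only by the tool servo_tool, never from a script. Its argument "plan" is a list of rows, each a list of 7 numbers: the shift along the tool's x, y, z in m, then the turn, a rotation vector about the tool's x, y, z in degrees, then the opening in per cent of the stroke, from 0 (shut) to 100 (fully open). In form: [[dx, dy, dz, wx, wy, wz, jaw], ...]. A call has 1 to 8 rows; each row shifts and turns the pose as measured when the row begins, along the tool's axes as they then stand; what a row does not reach is not made up. A row lasts 1/12 s, in which the tool goes at most 41.7 mm and 7.16 degrees, less where a joint would pass 70% of its speed; a pose out of reach is approached as far as the arm can. A call is refused whole if a number of a shift passes 0.0417 or a number of a turn 7.16, either way. A call with a gripper value outside its range is refused whole. The fingers move at their own pace and stop on an object; the grip force is fixed at half the most. Time passes only in rows, so rows that do not move let the fingers close. It gives the time, the measured TCP pose, the force and the opening at its end, in the units of the state.
- env.state(): the state, without advancing time (a new reading comes with each control period).
- env.read_camera(name): name is "scene" or "side" or "wrist"; returns a dict with "img" (480x640x3 uint8, blue, green, red), "intrinsics" (3x3 intrinsics, pixels), "R" (3x3) and "t" (3): a world point X has camera coordinates R X + t. Camera axes: x right, y down, z forward; pixel columns grow to the right and rows downward; lengths in mm; the calibration is good to about 2 mm. A picture is of the moment at which its call begins. There is no depth.
- env.job_done(): hands the job in, once; it reports no verdict.
The state is a dict: "t": time; "joints": joint angles; "qvel": joint speeds; "tau": joint torques, N m; "eef_pos": TCP position; "tcp_rot": TCP orientation; "ft_force": force on the tool from outside, world axes, zero at the start; "moment": the same for the moment, N m; "opening": opening from 0.0 (shut) to 1.0 (fully open).
Only numpy, scipy, OpenCV 4.12 (cv2) and the standard library are available. Lean on these libraries where they do the work, as an engineer would, in place of code of your own. Each camera call takes 0.05 s, during which the arm holds its last target. There are 200 camera calls.

### The job

With the fingertips, push the wafer carrier along its channel until it sits home against the fence, then push the toggle clamp's leaning handle up and over towards the carrier, past its dead point, until it snaps into lock and the rubber foot holds the carrier down. Only push: do not lift or carry the carrier, and leave the tweezers, the wafer box and the jar where they are.

Things in the scene. Friction and masses are not known exactly. Their poses are not given: they have to be found in the camera images.
- fixture: Scribing fixture fixed to the table: dark steel base 245 x 110 x 12 mm, from x -150 to +95 mm. Origin: on the table, centre line, below the fence's face. x points from the loading end along the channel to the toggle clamp; z up. Two aluminium rails along x on the base (inner faces y +-41.5 mm, x -150 to 0, tops at z 20 mm) form the channel
- fence (a point): Middle of the fence's face, at fixture x 0, y 0, z 18 mm: two aluminium blocks (tops at z 24 mm) that stop the carrier. Behind them, x 13 to 69 mm, stands the steel toggle clamp, 24 mm wide over its cheeks, 58 mm high
- bar_pivot (a point): Pivot of the clamp's arm, at fixture x 30, y 0, z 52 mm. The arm is 12 mm wide and 70 mm long; while open it stands up steeply (to z 125 mm, over x -25 to 40 mm); it comes down level over the carrier as the handle is pushed to lock
- carrier: Loose aluminium plate 90 (its x, along the channel) x 80 x 12 mm, about 230 g, thin dark wafer bonded on top. Lies on the base between the rails (underside at fixture z 12 mm), in line with them, 15 to 40 mm short of the fence. Origin: centre of its underside; when home on the fence at fixture x -45 mm. Push its free -x edge
- foot: Rubber foot of the clamp, 16 mm across, 10 mm high, on a spring-loaded spindle at the end of the clamp's arm. Origin: centre of its underside. With the clamp locked it presses with about 8 N on the carrier 28 mm in from the fence
- handle (a joint): Handle angle, rad. 0 = open: leaning 0.75 rad from upright to fixture +x, away from the carrier. Grows as it swings up and over to -x. From about 0.55 the foot presses on the carrier and the handle resists (some 4 N at the grip); dead point 0.85; beyond it snaps by itself to its stop, 1.0 = locked, 0.25 rad past upright. Let go before, it falls back
- handle_tip (a point): Centre of the handle's free end, 115 mm from its pivot. The outer 66 mm is a round black rubber grip, 16 to 18 mm thick; below it a steel fork 34 mm wide. Open, this end is at fixture x 133, z 134 mm; locked, at x 26, z 161 mm. The room behind it (fixture +x) is free for the fingers; its end rises as it swings up
- handle_pivot (a point): Pivot axis of the handle (along fixture y), at fixture x 54, y 0, z 50 mm
- tweezers: Bystander: orange plastic tweezers, 125 mm long, 10 mm high, lying on the table beside the fixture. Origin: underside, about the middle
- wafer_box: Bystander: round grey wafer box, 90 mm across, 22 mm high, on the table. Origin: centre of its underside
- jar: Bystander: amber glass jar with a white cap, 48 mm across, 65 mm high, on the table. Origin: centre of its underside
Not all that is in view belongs to the job. Several things have the shape of the carrier; the one meant has the colours described above.

How it is judged (in metres and radians):
On the way, in this order (a step that is already met when the one before it is completed fails the run):
1. the carrier is pushed home against the fence (gap under 3 mm) while the clamp is still open (x of carrier in the frame of fixture above -0.048 m and value of joint handle below 0.3 rad), for 0.1 s.
2. the handle has snapped over its dead point into lock (value of joint handle above 0.95 rad), for 0.2 s.
At the end, for the whole second after the job is handed in: The handle stands in lock (joint above 0.95 rad), the rubber foot presses on the carrier with more than 3 N, and the carrier lies flat and at rest on the base between the rails, within 3 mm of the fence (value of joint handle above 0.95 rad and contact force between foot and carrier above 3 N and x of carrier in the frame of fixture between -0.048 and -0.042 m and y of carrier in the frame of fixture between -0.004 and 0.004 m and z of carrier in the frame of fixture below 0.015 m and angle between carrier's own z axis and vertical below 0.05 rad and linear speed of carrier below 0.01 m/s); the robot touches nothing.
It fails at once if the carrier is lifted (more than 10 mm) or tipped (z of carrier in the frame of fixture above 0.022 m or angle between carrier's own z axis and vertical above 0.2 rad).
It fails at once if the tweezers, the wafer box or the jar is moved by more than 20 mm (distance of any of tweezers, wafer_box, jar from where it was at the start of the episode above 0.02 m).
It also fails if it takes over 54 s, if anything falls off the work surface, if the arm or the gripper's body presses on something with over 40 N, if the wrist force passes 120 N, or if a joint passes its speed limit or range.

## Working session

There is one attempt and no reset: what is moved stays moved. The work goes in short steps, Python scripts to look and compute and a tool call to move; the robot and the scene stay as the last step left them, time stands still between calls to the robot, and variables do not carry over. Pictures are saved under pics/ and viewed, about 8 in all and at most 12, crops included, and the job is handed in when it is done.

Besides the shell and the picture viewer there is one more tool, called after "Call:" as name(argument=value, ...) on one line, values as JSON. servo_tool: Moves the arm, as the interface text tells. Its arguments: {"type":"object","properties":{"plan":{"type":"array","items":{"type":"array","items":{"type":"number"}}}},"required":["plan"]}

```bash
mkdir -p pics; ls
python3 - <<'E'
from cell import env
import cv2,numpy as np
s=env.state();print(s['t'],s['eef_pos'],s['tcp_rot'],s['opening'])
for n in('scene','side'):
    c=env.read_camera(n);cv2.imwrite(f'pics/{n}0.png',c['img'])
    np.savez(f'{n}.npz',**{k:c[k] for k in('intrinsics','R','t')}, img=c['img'])
    print(n,c['intrinsics'][0],(-c['R'].T@c['t']).round(),c['R'].round(2).tolist())
E
```

```text
pics
0.0 [ 240.33488748 -576.61671142  179.559459  ] [-3.14045657e+00 -1.41609466e-04  3.94824025e-01] 0.9988173208964014
scene [505.76296281   0.         323.14299875] [1049.  -44.  740.] [[0.01, 1.0, 0.02], [0.8, 0.0, -0.6], [-0.6, 0.02, -0.8]]
side [455.28600441   0.         315.26635427] [459. 462. 659.] [[-0.96, -0.27, 0.01], [-0.2, 0.7, -0.69], [0.17, -0.67, -0.73]]
```

View pics/scene0.png

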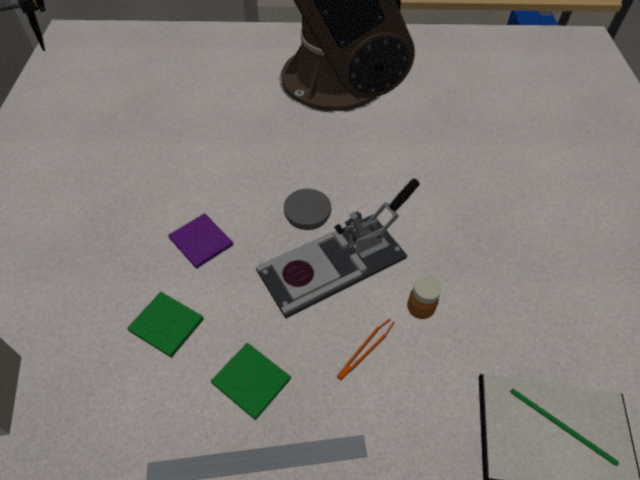

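View pics/side0.png

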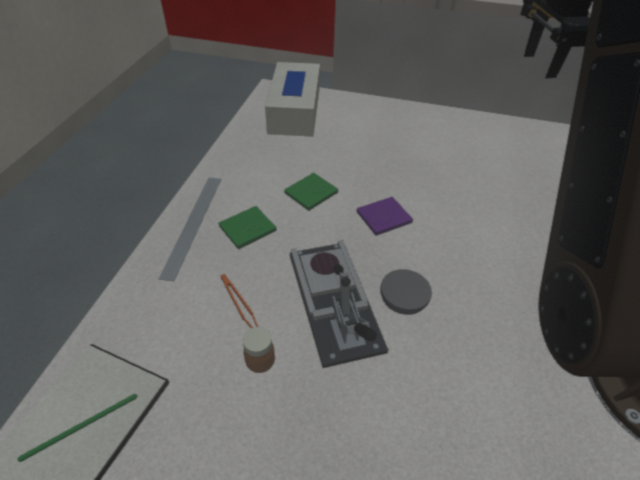

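Scene: the fixture spans about (258,268)-(406,257), with the handle tip at about (415,183). Its +x points to image right, roughly world +y. The side view has the fixture at (292-385, 243-362). I'll enlarge both to pick points.

Run:
```python
import cv2,numpy as np
a=np.load('scene.npz')['img'][170:320,250:430];b=np.load('side.npz')['img'][235:370,280:400]
a=cv2.resize(a,None,fx=4,fy=4,interpolation=cv2.INTER_CUBIC);b=cv2.resize(b,None,fx=4,fy=4,interpolation=cv2.INTER_CUBIC)
cv2.imwrite('pics/a1.png',cv2.convertScaleAbs(a,alpha=1.5));cv2.imwrite('pics/b1.png',cv2.convertScaleAbs(b,alpha=1.5))
```

```text
(no output)
```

View pics/a1.png

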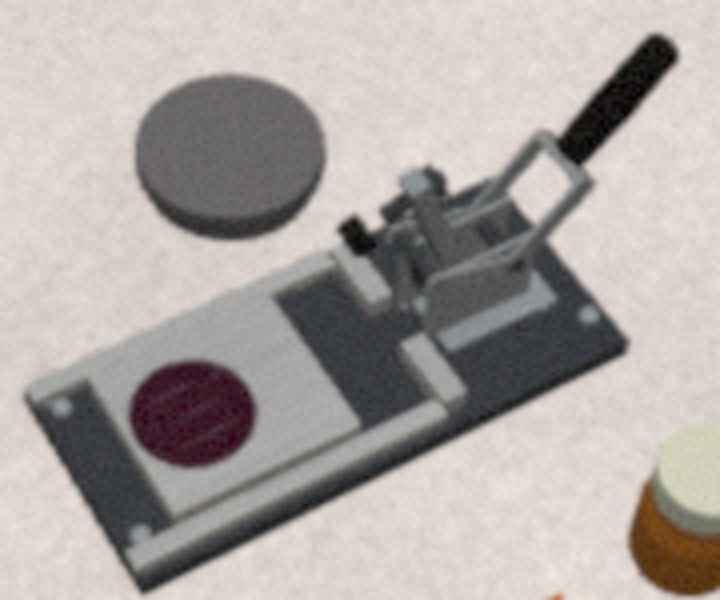

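View pics/b1.png

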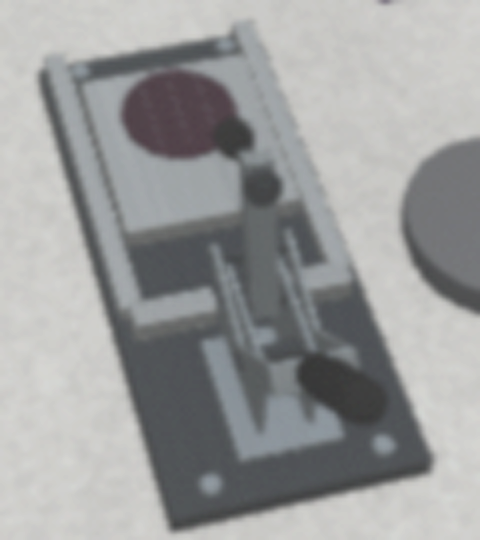

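```bash
cat > h.py <<'E'
import numpy as np
from scipy.optimize import least_squares
def cam(n):
    d=np.load(n+'.npz');return d['intrinsics'],d['R'],d['t']
def ray(n,px,z):
    K,R,t=cam(n);o=-R.T@t;d=R.T@np.linalg.solve(K,[px[0],px[1],1]);return o+d*(z-o[2])/d[2]
SC=lambda u,v:(250+u/4,170+v/4)
SI=lambda u,v:(280+u/4,235+v/4)
E
python3 - <<'E'
from h import *
obs=[('scene',SC(26,396),(-150,55,12)),('scene',SC(140,578),(-150,-55,12)),('scene',SC(628,343),(95,-55,12)),
('side',SI(42,74),(-150,-55,12)),('side',SI(171,520),(95,-55,12)),('side',SI(432,460),(95,55,12))]
W=[ray(n,p,f[2])[:2] for n,p,f in obs];F=np.array([f[:2] for *_,f in obs])
def T(p,F):c,s=np.cos(p[2]),np.sin(p[2]);return F@np.array([[c,s],[-s,c]])+p[:2]
r=least_squares(lambda p:(T(p,F)-W).ravel(),[450,0,1.7]);p=r.x
print('pose',p.round(3),'resid',r.fun.reshape(-1,2).round(1).tolist())
np.save('fix.npy',p)
def inv(w):return T([0,0,-p[2]],np.atleast_2d(w)-p[:2])
for n,q,z in[('scene',SC(90,382),24),('scene',SC(173,514),24),('scene',SC(275,297),24),('scene',SC(360,424),24),
 ('scene',SC(660,50),134),('side',SI(360,400),134),('side',SI(128,234),24),('side',SI(300,200),24),('side',SI(85,87),24),('scene',SC(232,118),22),('scene',SC(700,470),65),('side',(258,341),65),('side',(405,288),22)]:
    w=ray(n,q,z);print(n,q,w.round(0)[:2],'fix',inv(w[:2]).round(1))
print('tip world',T(p,np.array([[133,0],[54,0],[-150,0],[0,0]])).round(1))
E
```

```text
pose [532.292  12.664   2.093] resid [[-4.3, -1.6], [2.8, 0.8], [-2.0, 2.2], [4.1, -2.6], [0.4, 1.1], [-1.1, 0.1]]
scene (272.5, 265.5) [ 564. -115.] fix [[-126.5   35.7]]
scene (293.25, 298.5) [629. -78.] fix [[-126.6  -38.9]]
scene (318.75, 244.25) [519. -36.] fix [[-35.4  35.7]]
scene (340.0, 276.0) [585.  -0.] fix [[-37.6 -39.5]]
scene (415.0, 182.5) [473. 122.] fix [[124.2  -3. ]]
side (370.0, 335.0) [469. 126.] fix [[129.9  -1.7]]
side (312.0, 293.5) [583.   1.] fix [[-35.2 -38.6]]
side (355.0, 285.0) [515. -37.] fix [[-34.9  39.6]]
side (301.25, 256.75) [625. -75.] fix [[-122.4  -37.1]]
scene (308.0, 199.5) [412. -56.] fix [[  0.4 138.1]]
scene (425.0, 287.5) [633. 130.] fix [[  51.6 -145.7]]
side (258, 341) [629. 138.] fix [[  60.2 -145.9]]
side (405, 288) [429. -57.] fix [[ -8.7 123.8]]
tip world [[ 466.   127.9]
 [ 505.4   59.5]
 [ 607.1 -117.4]
 [ 532.3   12.7]]
```

Fixture at (532, 13) with yaw 2.093. The carrier runs x -125.5 to -35.5 (length 90 checks out), so it needs about 35 mm of travel. First I'll turn the tool to yaw 2.093 and shut the fingers.

Call:
servo_tool(plan=[[0, 0, 0, 0, 0, -7, 0], [0, 0, 0, 0, 0, -7, 0], [0, 0, 0, 0, 0, -7, 0], [0, 0, 0, 0, 0, -7, 0], [0, 0, 0, 0, 0, -7, 0], [0, 0, 0, 0, 0, -7, 0], [0, 0, 0, 0, 0, -7, 0], [0, 0, 0, 0, 0, -7, 0]])

```text
t: 0.77
eef_pos: [239.9, -575.2, 176.6]
tcp_rot: [-3.138, -0.006, 1.393]
ft_force: [-0.4, -1.0, -0.6]
opening: 0.498
```

Call:
servo_tool(plan=[[0, 0, 0, 0, 0, -7, 0], [0, 0, 0, 0, 0, -7, 0], [0, 0, 0, 0, 0, -7, 0], [0, 0, 0, 0, 0, -7, 0], [0, 0, 0, 0, 0, -7, 0], [0, 0, 0, 0, 0, -7, 0], [0, 0, 0, 0, 0, 0, 0]])

```text
t: 1.35
eef_pos: [239.5, -573.9, 173.9]
tcp_rot: [3.138, -0.012, 2.149]
ft_force: [-0.1, -0.2, -0.2]
opening: 0.029
```

```bash
cat >> h.py <<'E'
from scipy.spatial.transform import Rotation as Ro
def rel(s,f):
    "tool-frame shift (mm) and rotvec (deg) to reach fixture point f with tool down, x along fixture x"
    p=np.load('fix.npy');Rf=Ro.from_euler('z',p[2])
    w=Rf.apply(f)+[p[0],p[1],0];R=Ro.from_euler('xyz',s['tcp_rot'])
    e=Rf.inv().apply(np.array(s['eef_pos'])-[p[0],p[1],0])
    print('t',round(s['t'],2),'fix pos',e.round(1),'F fix',Rf.inv().apply(s['ft_force']).round(1),'open',round(s['opening'],2))
    print('shift',R.inv().apply(w-s['eef_pos']).round(1),'turn',np.degrees((R.inv()*Ro.from_euler('xyz',[np.pi,0,p[2]])).as_rotvec()).round(2))
E
cat > r.py <<'E'
import sys
from h import *
from cell import env
rel(env.state(),[float(a) for a in sys.argv[1:4]])
E
python3 r.py -152 0 120
```

```text
t 1.35 fix pos [-362.4  546.3  173.9] F fix [-0.1  0.2 -0.2] open 0.03
shift [178.7 557.   58. ] turn [ 0.18 -0.68  3.22]
```

Call:
servo_tool(plan=[[0, 0, 0, 0.2, -0.7, 3.2, 0], [0.013, 0.04, 0.002, 0, 0, 0, 0], [0.013, 0.04, 0.002, 0, 0, 0, 0], [0.013, 0.04, 0.002, 0, 0, 0, 0], [0.013, 0.04, 0.002, 0, 0, 0, 0], [0.013, 0.04, 0.002, 0, 0, 0, 0], [0.013, 0.04, 0.002, 0, 0, 0, 0], [0.013, 0.04, 0.002, 0, 0, 0, 0]])

```text
t: 2.02
eef_pos: [437.0, -362.5, 157.4]
tcp_rot: [-3.14, -0.0, 2.043]
ft_force: [0.2, -0.3, 0.1]
opening: 0.003
```

Call:
servo_tool(plan=[[0.013, 0.04, 0.002, 0, 0, 0, 0], [0.013, 0.04, 0.002, 0, 0, 0, 0], [0.013, 0.04, 0.002, 0, 0, 0, 0], [0.013, 0.04, 0.002, 0, 0, 0, 0], [0.013, 0.04, 0.002, 0, 0, 0, 0], [0.013, 0.03, 0.002, 0, 0, 0, 0], [0, 0, 0, 0, 0, 0, 0]])

```text
t: 2.6
eef_pos: [609.8, -183.3, 143.8]
tcp_rot: [-3.14, -0.002, 2.014]
ft_force: [1.0, 0.1, -0.2]
opening: 0.004
```

```bash
python3 r.py -152 0 40
```

```text
t 2.6 fix pos [-208.5   30.6  143.8] F fix [-0.4 -0.9 -0.2] open 0.0
shift [ 58.6  26.2 103.8] turn [-0.07 -0.11 -4.49]
```

Call:
servo_tool(plan=[[0, 0, 0, 0, 0, -4.5, 0], [0.026, 0.016, 0.02, 0, 0, 0, 0], [0.025, 0.015, 0.02, 0, 0, 0, 0], [0, 0, 0.02, 0, 0, 0, 0], [0, 0, 0.02, 0, 0, 0, 0], [0, 0, 0, 0, 0, 0, 0]])

```text
t: 3.1
eef_pos: [612.1, -119.4, 60.5]
tcp_rot: [-3.141, -0.001, 2.076]
ft_force: [-0.7, -0.4, -0.1]
opening: 0.004
```

```bash
python3 r.py -148 0 18
python3 - <<'E'
from cell import env
import cv2,numpy as np
a=env.read_camera('scene')['img'][170:350,230:430];b=env.read_camera('side')['img'][215:370,280:400]
a=cv2.resize(a,None,fx=2.2,fy=2.2);b=cv2.resize(b,(int(120*396/155),396))
cv2.imwrite('pics/c.png',cv2.convertScaleAbs(np.hstack([a,b]),alpha=1.5))
E
```

```text
t 3.1 fix pos [-154.3   -3.4   60.5] F fix [ 0.   0.8 -0.1] open 0.0
shift [ 6.2 -3.4 42.5] turn [-0.05 -0.05 -0.94]
```

View pics/c.png

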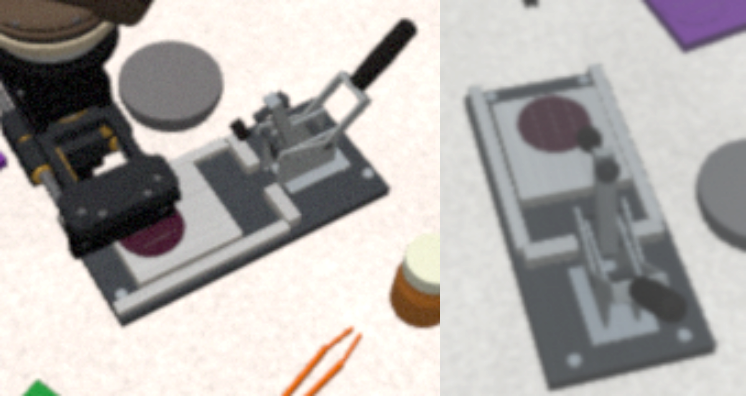

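The gripper stands at the loading end as planned, and the fingertips show at the top edge of the side crop. Next: descend behind the carrier and push.

Call:
servo_tool(plan=[[0.004, -0.003, 0.015, 0, 0, -0.9, 0], [0, 0, 0.015, 0, 0, 0, 0], [0, 0, 0.01, 0, 0, 0, 0], [0, 0, 0, 0, 0, 0, 0], [0, 0, 0, 0, 0, 0, 0]])

```text
t: 3.62
eef_pos: [612.6, -122.2, 29.5]
tcp_rot: [3.133, 0.009, 2.084]
ft_force: [-0.3, 0.5, -0.1]
opening: 0.006
```

```bash
python3 r.py -100 0 18
```

```text
t 3.62 fix pos [-157.    -2.4   29.5] F fix [ 0.5 -0.  -0.1] open 0.01
shift [57.  -3.  10.9] turn [ 0.48  0.54 -0.5 ]
```

Call:
servo_tool(plan=[[0.004, -0.002, 0.004, 0.5, 0.5, -0.5, 0], [0.003, 0, 0.004, 0, 0, 0, 0], [0, 0, 0.003, 0, 0, 0, 0], [0, 0, 0, 0, 0, 0, 0]])

```text
t: 3.95
eef_pos: [608.3, -117.6, 20.5]
tcp_rot: [3.14, 0.003, 2.092]
ft_force: [-0.7, 0.4, -0.5]
opening: 0.005
```

```bash
python3 r.py -100 0 18
```

```text
t 3.95 fix pos [-150.8   -0.9   20.5] F fix [ 0.7  0.4 -0.5] open 0.0
shift [50.8 -1.   2.3] turn [ 0.08  0.15 -0.05]
```

Call:
servo_tool(plan=[[0.004, 0, 0.002, 0, 0, 0, 0], [0.005, 0, 0, 0, 0, 0, 0], [0.005, 0, 0, 0, 0, 0, 0], [0.005, 0, 0, 0, 0, 0, 0], [0.005, 0, 0, 0, 0, 0, 0], [0.005, 0, 0, 0, 0, 0, 0]])

```text
t: 4.45
eef_pos: [592.8, -90.3, 18.6]
tcp_rot: [3.14, 0.003, 2.092]
ft_force: [-0.4, 0.2, 0.1]
opening: 0.007
```

```bash
python3 r.py -100 0 18
```

```text
t 4.45 fix pos [-119.4   -1.1   18.6] F fix [0.4 0.3 0.1] open 0.01
shift [19.4 -1.2  0.5] turn [ 0.11  0.18 -0.07]
```

Call:
servo_tool(plan=[[0.004, 0, 0, 0, 0, 0, 0], [0.003, 0, 0, 0, 0, 0, 0], [0.003, 0, 0, 0, 0, 0, 0], [0.003, 0, 0, 0, 0, 0, 0], [0.003, 0, 0, 0, 0, 0, 0]])

```text
t: 4.87
eef_pos: [583.8, -74.1, 18.9]
tcp_rot: [3.14, 0.003, 2.093]
ft_force: [1.0, 0.9, -0.1]
opening: 0.004
```

```bash
python3 r.py -100 0 18
```

```text
t 4.87 fix pos [-100.9   -1.4   18.9] F fix [ 0.3 -1.3 -0.1] open 0.0
shift [ 0.9 -1.4  0.9] turn [ 0.12  0.19 -0.02]
```

Creep on until the force shows the fence.

Call:
servo_tool(plan=[[0.002, 0, 0, 0, 0, 0, 0], [0.002, 0, 0, 0, 0, 0, 0], [0, 0, 0, 0, 0, 0, 0]])

```text
t: 5.12
eef_pos: [581.4, -69.8, 18.9]
tcp_rot: [3.14, 0.003, 2.093]
ft_force: [-0.0, -1.1, 0.1]
opening: 0.006
```

```bash
python3 r.py -100 0 18
python3 - <<'E'
from cell import env
import cv2,numpy as np
a=env.read_camera('scene')['img'][170:320,250:430];b=env.read_camera('side')['img'][235:370,280:400]
a=cv2.resize(a,None,fx=2.6,fy=2.6);b=cv2.resize(b,(347,390))
cv2.imwrite('pics/d.png',cv2.convertScaleAbs(np.hstack([b,a]),alpha=1.5))
E
```

```text
t 5.12 fix pos [-96.   -1.4  18.9] F fix [-0.9  0.6  0.1] open 0.01
shift [-4.  -1.4  0.9] turn [ 0.12  0.19 -0.01]
```

View pics/d.png

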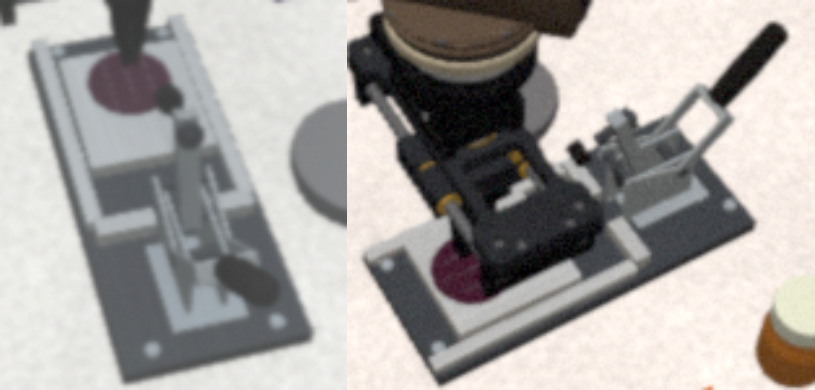

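The fingers have not pushed the carrier. In the side view they appear over the plate, with the tip at about (325,256), so I'll compare that with the projected TCP.

Run:
```python
from h import *
from cell import env
import cv2
s=env.state()
for n in('side','scene'):
    K,R,t=cam(n)
    for dz in(0,10,20):
        q=K@(R@(np.array(s['eef_pos'])+[0,0,dz])+t);print(n,dz,(q[:2]/q[2]).round(1))
p=np.load('fix.npy');Rf=Ro.from_euler('z',p[2])
for z in (12,18,24,30,40):print(z,Rf.inv().apply(ray('side',(325,256.5),z)-[p[0],p[1],0]).round(1))
b=env.read_camera('side')['img'][225:305,285:365]
w=env.read_camera('wrist')['img']
b=cv2.resize(b,(440,440),interpolation=cv2.INTER_CUBIC);w=cv2.resize(w,(352,264))
o=np.zeros((440,792,3),np.uint8);o[:,:440]=cv2.convertScaleAbs(b,alpha=1.6);o[:264,440:]=w
cv2.imwrite('pics/e.png',o)
```

```text
side 0 [323.3 265.4]
side 10 [323.5 261.8]
side 20 [323.6 258.2]
scene 0 [298.6 275.7]
scene 10 [298.4 272.4]
scene 20 [298.3 269.1]
12 [-122.5    9.2   12. ]
18 [-117.4    7.6   18. ]
24 [-112.4    6.    24. ]
30 [-107.3    4.5   30. ]
40 [-98.8   1.8  40. ]
```

View pics/e.png

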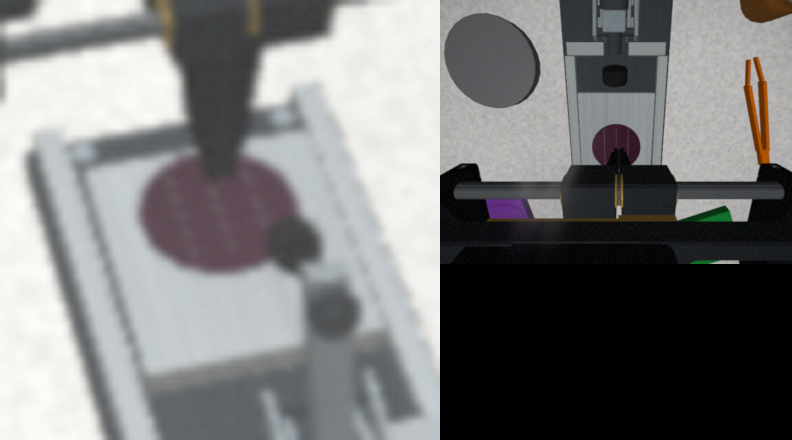

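The carrier still sits where it was. The visible tip lies about 20 mm above the reported TCP, so the fingers passed over the plate. I'll back off and check the tip height with image differencing before lowering further.

Call:
servo_tool(plan=[[0, 0, -0.005, 0, 0, 0, 0], [-0.02, 0, 0, 0, 0, 0, 0], [-0.02, 0, 0, 0, 0, 0, 0], [-0.02, 0, 0, 0, 0, 0, 0], [0, 0, 0, 0, 0, 0, 0], [0, 0, 0, 0, 0, 0, 0]])

```text
t: 5.82
eef_pos: [612.7, -124.4, 26.0]
tcp_rot: [3.139, 0.004, 2.093]
ft_force: [-0.2, 0.3, -1.0]
opening: 0.003
```

```bash
cat > tip.py <<'E'
from h import *
from cell import env
import cv2
s=env.state();rel(s,[-152,0,0])
ims={}
for n in('side','scene'):
    K,R,t=cam(n);q=K@(R@np.array(s['eef_pos'])+t);q=q[:2]/q[2]
    im=env.read_camera(n)['img'];m=(cv2.absdiff(im,np.load(n+'.npz')['img']).max(2)>25).astype(np.uint8)
    m=cv2.morphologyEx(m,cv2.MORPH_OPEN,np.ones((2,2)))
    if n=='side':
        x0=int(q[0])-25;mm=m[150:330,x0:x0+50];v,u=np.nonzero(mm);b=v.max()
        print('tcp proj',q.round(1),'tip row',150+b,'cols',x0+u[v>=b-1].min(),x0+u[v>=b-1].max(), [(150+r,int(mm[r].sum())) for r in range(b-12,b+1,2)])
    else: print('scene tcp proj',q.round(1))
    ims[n]=im
cv2.imwrite('pics/f.png',cv2.convertScaleAbs(np.hstack([cv2.resize(ims['side'][190:290,270:370],(400,400),interpolation=2),cv2.resize(ims['scene'][210:310,240:340],(400,400),interpolation=2)]),alpha=1.5))
E
python3 tip.py
```

```text
t 5.82 fix pos [-158.9   -1.4   26. ] F fix [ 0.4  0.1 -1. ] open 0.0
shift [ 7.  -1.5 26. ] turn [0.13 0.21 0.01]
tcp proj [314.9 238.9] tip row 231 cols 314 319 [(219, 12), (221, 11), (223, 10), (225, 9), (227, 8), (229, 6), (231, 2)]
scene tcp proj [265.1 289.2]
```

View pics/f.png

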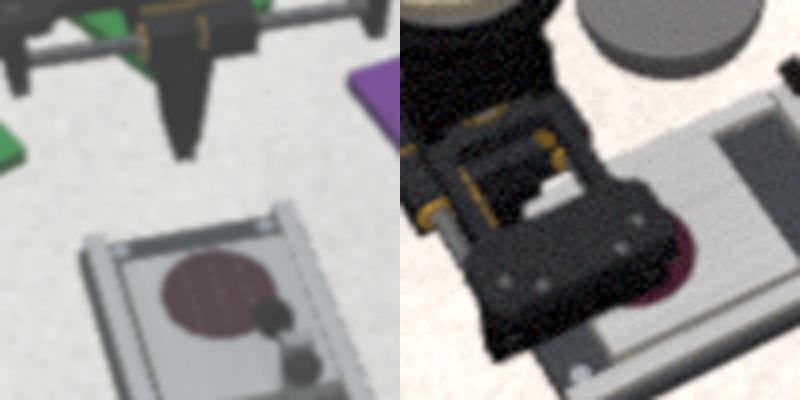

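The offset is the same about -8.5 px as before. It can't be along x, because the tip would then have been inside the unmoved carrier, so it is height: the true tip is about 22 mm above the reported z. Guarded descent behind the edge.

Call:
servo_tool(plan=[[0.012, -0.001, 0.004, 0, 0, 0, 0], [0, 0, 0.005, 0, 0, 0, 0], [0, 0, 0.005, 0, 0, 0, 0], [0, 0, 0.005, 0, 0, 0, 0], [0, 0, 0, 0, 0, 0, 0]])

```text
t: 6.33
eef_pos: [604.9, -111.7, 6.2]
tcp_rot: [3.139, 0.003, 2.096]
ft_force: [-0.2, 0.4, -0.4]
opening: -0.0
```

```bash
python3 tip.py
```

```text
t 6.33 fix pos [-144.    -0.9    6.2] F fix [ 0.4 -0.  -0.4] open -0.0
shift [-8.  -0.9  6.3] turn [0.12 0.2  0.17]
tcp proj [317.  251.3] tip row 244 cols 317 321 [(232, 12), (234, 11), (236, 10), (238, 9), (240, 7), (242, 6), (244, 2)]
scene tcp proj [273.7 291.3]
```

Reported z is 6 (below the base top) with no force, which confirms the offset. Down 7 mm more.

Call:
servo_tool(plan=[[0, 0, 0.004, 0, 0, 0, 0], [0, 0, 0.003, 0, 0, 0, 0], [0, 0, 0, 0, 0, 0, 0]])

```text
t: 6.68
eef_pos: [605.8, -112.4, -0.3]
tcp_rot: [3.138, 0.005, 2.095]
ft_force: [-0.3, -0.4, -0.2]
opening: 0.001
```

```bash
python3 tip.py
```

```text
t 6.68 fix pos [-145.    -1.4   -0.3] F fix [-0.2  0.5 -0.2] open 0.0
shift [-7.  -1.4 -0.3] turn [0.19 0.27 0.15]
tcp proj [316.5 253.3] tip row 246 cols 316 321 [(234, 12), (236, 11), (238, 10), (240, 9), (242, 7), (244, 6), (246, 2)]
scene tcp proj [273.6 293.8]
```

Call:
servo_tool(plan=[[0.001, -0.001, 0.003, 0, 0, 0, 0], [0.005, 0, 0, 0, 0, 0, 0], [0.005, 0, 0, 0, 0, 0, 0], [0.005, 0, 0, 0, 0, 0, 0], [0.005, 0, 0, 0, 0, 0, 0], [0.003, 0, 0, 0, 0, 0, 0], [0, 0, 0, 0, 0, 0, 0]])

```text
t: 7.37
eef_pos: [591.5, -89.8, -3.0]
tcp_rot: [3.138, 0.005, 2.095]
ft_force: [-0.0, -0.5, 0.9]
opening: 0.004
```

```bash
cat > car.py <<'E'
# wafer centroid and carrier +x edge (scan in side view) in fixture frame
from h import *
from cell import env
import cv2
s=env.state();rel(s,[-100,0,-4])
p=np.load('fix.npy');Rf=Ro.from_euler('z',p[2])
for src in('old','now'):
  for n in('side','scene'):
    im=np.load(n+'.npz')['img'] if src=='old' else env.read_camera(n)['img']
    K,R,t=cam(n)
    xs=np.arange(-125,12,0.5);prof=[]
    for y in(-28,-22,-32):
        q=(K@(R@(Rf.apply(np.c_[xs,np.full_like(xs,y),np.full_like(xs,24)])+[p[0],p[1],0]).T+t[:,None]));q=(q[:2]/q[2]).astype(np.float32)
        prof.append(cv2.remap(im,q[:1],q[1:],cv2.INTER_LINEAR)[0].mean(1))
    g=cv2.GaussianBlur(np.mean(prof,0)[None],(9,1),0)[0];d=np.gradient(g)
    i=np.argsort(d)[:1];k=[j for j in range(1,len(d)-1) if d[j]<d[j-1] and d[j]<=d[j+1] and d[j]<-1.5]
    print(src,n,'bright->dark at x',[(float(xs[j]),round(float(d[j]),1)) for j in k],'dark->bright',[(float(xs[j]),round(float(d[j]),1)) for j in range(1,len(d)-1) if d[j]>d[j-1] and d[j]>=d[j+1] and d[j]>1.5])
E
python3 car.py
```

```text
t 7.37 fix pos [-118.3   -0.2   -3. ] F fix [-0.4  0.3  0.9] open 0.0
shift [18.3 -0.2  0.9] turn [0.21 0.29 0.15]
old side bright->dark at x [(-37.0, -3.9), (10.0, -3.2)] dark->bright [(-1.0, 5.5)]
old scene bright->dark at x [(-110.0, -1.7), (-37.0, -8.7), (10.0, -5.9)] dark->bright [(-84.5, 1.8), (-1.5, 5.2)]
now side bright->dark at x [(-37.0, -4.4), (-29.0, -1.7), (10.0, -3.6)] dark->bright [(-123.5, 1.6), (-1.0, 6.2)]
now scene bright->dark at x [(-37.0, -8.5), (10.0, -6.5)] dark->bright [(-50.5, 5.2), (-41.5, 4.4), (-5.0, 3.6), (-1.0, 6.0)]
```

Run:
```python
from cell import env
import cv2,numpy as np
i=env.read_camera('side')['img'];w=env.read_camera('wrist');np.savez('wrist.npz',img=w['img'],**{k:w[k] for k in('intrinsics','R','t')})
a=cv2.resize(i[225:305,285:365],(400,400),interpolation=2);b=cv2.resize(w['img'][200:400,220:420],(400,400),interpolation=2)
cv2.imwrite('pics/g.png',np.hstack([cv2.convertScaleAbs(a,alpha=1.6),cv2.convertScaleAbs(b,alpha=1.8)]))
print(w['intrinsics'],(-w['R'].T@w['t']),w['R'].round(3),env.state()['eef_pos'])
```

```text
[[348.34181054   0.         324.92147757]
 [  0.         348.34181054 236.20061948]
 [  0.           0.           1.        ]] [551.39102556 -22.33521601 201.20606845] [[ 0.866  0.499  0.004]
 [ 0.478 -0.832  0.282]
 [ 0.144 -0.243 -0.959]] [592.03618408 -90.60448816  -3.00339801]
```

View pics/g.png

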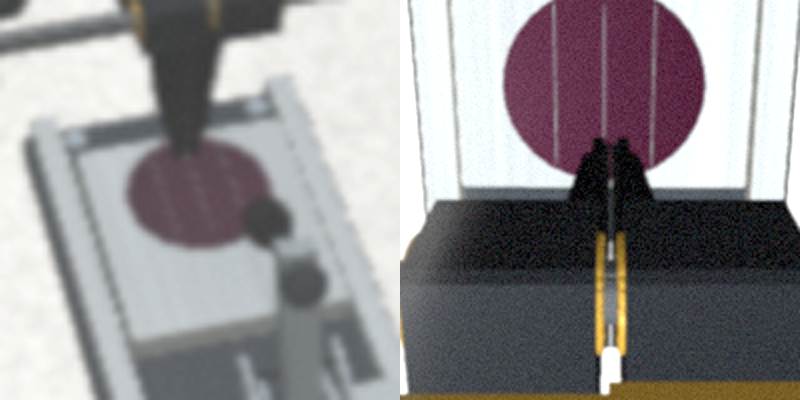

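```bash
python3 - <<'E'
from h import *
p=np.load('fix.npy');Rf=Ro.from_euler('z',p[2]);f=lambda w:Rf.inv().apply(w-np.array([p[0],p[1],0]))
for z in(16,20,24,28,32,40):print(z,f(ray('side',(322.6,256.3),z)).round(1),f(ray('wrist',(325,270),z)).round(1))
E
python3 r.py -100 0 -10
```

```text
16 [-120.7    3.9   16. ] [-1.145e+02  1.000e-01  1.600e+01]
20 [-117.3    2.8   20. ] [-112.8    0.2   20. ]
24 [-113.9    1.8   24. ] [-111.2    0.2   24. ]
28 [-110.5    0.8   28. ] [-109.6    0.2   28. ]
32 [-107.1   -0.2   32. ] [-108.     0.2   32. ]
40 [-100.3   -2.3   40. ] [-104.8    0.2   40. ]
t 7.57 fix pos [-119.3   -0.3   -3. ] F fix [-0.   0.6  0.2] open 0.0
shift [19.3 -0.3  6.9] turn [0.23 0.32 0.11]
```

The two rays meet at z≈30, x≈-109: the tip's front edge is 10 mm ahead of the TCP and about 32 mm above the reported z. I'll back off and touch off gently on the base.

Call:
servo_tool(plan=[[0, 0, -0.003, 0.2, 0.3, 0, 0], [-0.013, 0, 0, 0, 0, 0, 0], [-0.013, 0, 0, 0, 0, 0, 0], [0, 0, 0.004, 0, 0, 0, 0], [0, 0, 0.004, 0, 0, 0, 0], [0, 0, 0.003, 0, 0, 0, 0], [0, 0, 0, 0, 0, 0, 0]])

```text
t: 8.15
eef_pos: [607.2, -117.6, -11.9]
tcp_rot: [3.141, 0.001, 2.093]
ft_force: [-0.1, -0.4, -0.0]
opening: 0.002
```

```bash
python3 r.py -145 0 -15
```

```text
t 8.15 fix pos [-150.3   -0.   -11.9] F fix [-0.3  0.3 -0. ] open 0.0
shift [ 5.3 -0.   3.1] turn [0.05 0.04 0.  ]
```

Call:
servo_tool(plan=[[0.004, 0, 0.003, 0, 0, 0, 0], [0, 0, 0.002, 0, 0, 0, 0], [0, 0, 0, 0, 0, 0, 0]])

```text
t: 8.4
eef_pos: [604.3, -113.3, -18.1]
tcp_rot: [-3.141, -0.001, 2.093]
ft_force: [-0.3, 0.5, -0.1]
opening: 0.005
```

```bash
python3 r.py -145 0 -15
```

```text
t 8.4 fix pos [-145.1    0.4  -18.1] F fix [ 0.6  0.  -0.1] open 0.01
shift [ 0.1  0.4 -3.1] turn [-0.01 -0.03  0.01]
```

Call:
servo_tool(plan=[[0, 0, 0.002, 0, 0, 0, 0], [0, 0, 0, 0, 0, 0, 0]])

```text
t: 8.57
eef_pos: [604.1, -112.7, -20.4]
tcp_rot: [-3.141, -0.001, 2.094]
ft_force: [0.2, 0.2, -0.4]
opening: 0.004
```

```bash
python3 r.py -145 0 -15
```

```text
t 8.57 fix pos [-144.5    0.3  -20.4] F fix [ 0.1 -0.3 -0.4] open 0.0
shift [-0.5  0.3 -5.4] turn [-0.02 -0.05  0.05]
```

Call:
servo_tool(plan=[[0, 0, 0.002, 0, 0, 0, 0], [0, 0, 0, 0, 0, 0, 0]])

```text
t: 8.73
eef_pos: [604.4, -112.6, -22.0]
tcp_rot: [3.141, -0.0, 2.094]
ft_force: [-0.3, 0.4, -0.1]
opening: 0.005
```

```bash
python3 tip.py
```

```text
t 8.73 fix pos [-144.5   -0.   -22. ] F fix [ 0.5  0.  -0.1] open 0.0
shift [ -7.5  -0.  -22. ] turn [ 0.01 -0.01  0.07]
tcp proj [317.1 260.7] tip row 249 cols 315 322 [(237, 14), (239, 12), (241, 12), (243, 12), (245, 10), (247, 9), (249, 2)]
scene tcp proj [274.3 299.6]
```

The tip's taper is now cut off by the carrier's edge in the side view, so it is below the plate top, and there is still no base contact. Push.

Call:
servo_tool(plan=[[0.004, 0, 0, 0, 0, 0, 0], [0.004, 0, 0, 0, 0, 0, 0], [0.004, 0, 0, 0, 0, 0, 0], [0.004, 0, 0, 0, 0, 0, 0], [0.004, 0, 0, 0, 0, 0, 0], [0, 0, 0, 0, 0, 0, 0]])

```text
t: 9.33
eef_pos: [593.6, -93.7, -22.1]
tcp_rot: [3.141, 0.001, 2.094]
ft_force: [-0.0, 0.3, 0.3]
opening: 0.002
```

```bash
python3 car.py | grep -v old
```

```text
t 9.33 fix pos [-1.228e+02 -1.000e-01 -2.210e+01] F fix [ 0.2 -0.1  0.3] open 0.0
shift [ 22.8  -0.1 -18.1] turn [0.05 0.04 0.06]
now side bright->dark at x [(-22.0, -4.5), (-15.0, -1.8), (10.0, -3.7)] dark->bright [(-112.0, 5.7), (-1.0, 6.3)]
now scene bright->dark at x [(-105.0, -1.5), (-22.0, -9.2), (10.0, -6.5)] dark->bright [(-51.5, 8.4), (-1.0, 5.9)]
```

The carrier moved 15 mm, and its front edge is now at -22. There are 21 mm to go.

Call:
servo_tool(plan=[[0.004, 0, 0, 0, 0, 0, 0], [0.004, 0, 0, 0, 0, 0, 0], [0.004, 0, 0, 0, 0, 0, 0], [0.003, 0, 0, 0, 0, 0, 0], [0.002, 0, 0, 0, 0, 0, 0], [0, 0, 0, 0, 0, 0, 0]])

```text
t: 9.93
eef_pos: [585.0, -78.3, -22.0]
tcp_rot: [3.14, 0.002, 2.093]
ft_force: [0.5, -0.6, -1.4]
opening: 0.003
```

```bash
python3 car.py | grep -v old
```

```text
t 9.93 fix pos [-105.1   -0.3  -22. ] F fix [-0.8 -0.2 -1.4] open 0.0
shift [  5.1  -0.3 -18. ] turn [0.08 0.09 0.03]
now side bright->dark at x [(-5.0, -4.2), (10.0, -3.6)] dark->bright [(-94.0, 6.0), (-0.5, 3.8)]
now scene bright->dark at x [(-118.0, -2.9), (-85.0, -1.8), (-5.0, -5.8), (10.0, -6.5)] dark->bright [(-90.0, 1.5), (-55.5, 1.8), (-30.5, 8.4), (-1.0, 5.3)]
```

Another 4 mm or so, in 1 mm steps, watching for fence force.

Call:
servo_tool(plan=[[0.002, 0, 0, 0, 0, 0, 0], [0.002, 0, 0, 0, 0, 0, 0], [0.001, 0, 0, 0, 0, 0, 0]])

```text
t: 10.28
eef_pos: [583.5, -75.2, -21.9]
tcp_rot: [3.139, 0.004, 2.093]
ft_force: [1.9, -11.3, -0.5]
opening: 0.007
```

```bash
python3 r.py -100 0 -22
```

```text
t 10.28 fix pos [-101.7   -0.5  -21.9] F fix [-10.8   4.   -0.5] open 0.01
shift [ 1.7 -0.5  0.1] turn [0.15 0.22 0.03]
```

Call:
servo_tool(plan=[[0.001, 0, 0, 0, 0, 0, 0], [0.001, 0, 0, 0, 0, 0, 0]])

```text
t: 10.45
eef_pos: [583.7, -75.4, -21.6]
tcp_rot: [3.138, 0.008, 2.094]
ft_force: [1.5, -7.5, -0.5]
opening: 0.003
```

```bash
python3 car.py | grep -v old
```

```text
t 10.45 fix pos [-102.    -0.6  -21.6] F fix [-7.3  2.4 -0.5] open 0.0
shift [  1.9  -0.5 -17.6] turn [0.22 0.44 0.06]
now side bright->dark at x [(10.0, -3.7)] dark->bright [(-91.5, 6.0)]
now scene bright->dark at x [(-112.5, -2.9), (10.0, -6.3)] dark->bright [(-25.5, 8.1)]
```

Force of about 10 N and the gap gone in both views: the carrier is home. Back off, rise, and cross over to behind the handle (true tip ≈ reported z + 35).

Call:
servo_tool(plan=[[-0.006, 0, 0, 0.2, 0.4, 0, 0], [-0.01, 0, 0, 0, 0, 0, 0], [-0.004, 0, -0.02, 0, 0, 0, 0], [0, 0, -0.04, 0, 0, 0, 0], [0, 0, -0.04, 0, 0, 0, 0], [0, 0, -0.04, 0, 0, 0, 0], [0, 0, -0.04, 0, 0, 0, 0], [0, 0, -0.02, 0, 0, 0, 0]])

```text
t: 11.22
eef_pos: [593.2, -96.5, 181.1]
tcp_rot: [-3.132, -0.011, 2.092]
ft_force: [-0.8, 0.7, 0.2]
opening: 0.001
```

```bash
python3 r.py 170 0 170;  python3 car.py | grep now
```

```text
t 11.22 fix pos [-125.     1.7  181.1] F fix [1.1 0.3 0.2] open 0.0
shift [294.9   1.5  14.4] turn [-0.53 -0.64 -0.05]
now side bright->dark at x [(10.0, -3.4)] dark->bright [(-91.0, 5.1)]
now scene bright->dark at x [(-75.0, -1.8), (-3.0, -1.8), (10.0, -6.3)] dark->bright [(-91.5, 7.2), (-47.5, 1.9)]
```

Call:
servo_tool(plan=[[0.037, 0, 0, -0.5, -0.6, 0, 0], [0.037, 0, 0, 0, 0, 0, 0], [0.037, 0, 0, 0, 0, 0, 0], [0.037, 0, 0, 0, 0, 0, 0], [0.037, 0, 0, 0, 0, 0, 0], [0.037, 0, 0, 0, 0, 0, 0], [0.037, 0, 0, 0, 0, 0, 0], [0.037, 0, 0, 0, 0, 0, 0]])

```text
t: 11.98
eef_pos: [442.4, 161.9, 173.6]
tcp_rot: [-3.136, -0.003, 2.08]
ft_force: [1.2, 0.3, 0.1]
opening: 0.004
```

```bash
python3 r.py 170 0 130
```

```text
t 11.98 fix pos [174.2   3.5 173.6] F fix [-0.3 -1.2  0.1] open 0.0
shift [-4.3  3.8 43.5] turn [-0.34 -0.17 -0.72]
```

Call:
servo_tool(plan=[[0, 0.003, 0.02, -0.3, -0.2, -0.7, 0], [0, 0, 0.02, 0, 0, 0, 0], [0, 0, 0.02, 0, 0, 0, 0], [0, 0, 0.02, 0, 0, 0, 0], [0, 0, 0.006, 0, 0, 0, 0], [0, 0, 0, 0, 0, 0, 0]])

```text
t: 12.48
eef_pos: [439.1, 169.0, 80.9]
tcp_rot: [-3.135, -0.003, 2.102]
ft_force: [-0.2, 1.2, 1.1]
opening: 0.004
```

```bash
python3 r.py 160 -1 85
python3 - <<'E'
from h import *
from cell import env
import cv2
s=env.state()
for n in('side','scene'):
    K,R,t=cam(n)
    for dz in(0,35):
        q=K@(R@(np.array(s['eef_pos'])+[0,0,dz])+t);print(n,dz,(q[:2]/q[2]).round(1))
a=env.read_camera('scene')['img'][140:270,320:450];b=env.read_camera('side')['img'][240:370,300:430]
cv2.imwrite('pics/k.png',cv2.convertScaleAbs(np.hstack([cv2.resize(x,(390,390),interpolation=2) for x in(a,b)]),alpha=1.6))
E
```

```text
t 12.48 fix pos [182.    2.8  80.9] F fix [ 1.1 -0.4  1.1] open 0.0
shift [-22.    3.6  -4.2] turn [-0.37 -0.17  0.52]
side 0 [382.  388.2]
side 35 [385.3 375.9]
scene 0 [434.4 189.4]
scene 35 [438.4 175.6]
```

View pics/k.png

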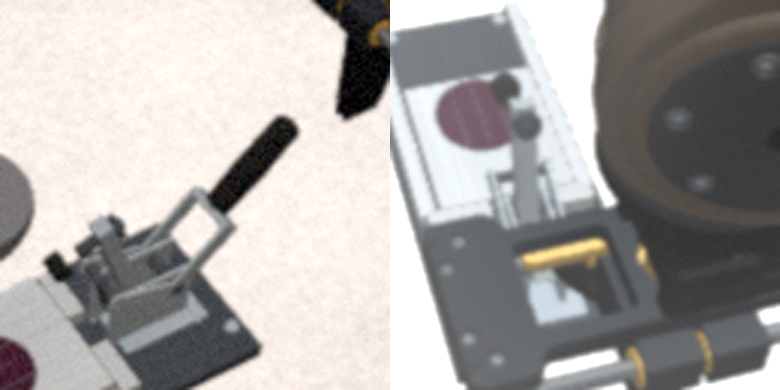

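The carrier is seated against the fence, and the fingertip is behind the handle end at scene (435,178), which again fits a +30 to 35 mm offset. Start pushing towards -x.

Call:
servo_tool(plan=[[-0.008, 0.004, -0.006, -0.4, -0.2, 0.5, 0], [-0.008, 0, 0, 0, 0, 0, 0], [-0.008, 0, 0, 0, 0, 0, 0], [-0.008, 0, 0, 0, 0, 0, 0], [-0.008, 0, 0, 0, 0, 0, 0], [-0.008, 0, 0, 0, 0, 0, 0], [0, 0, 0, 0, 0, 0, 0]])

```text
t: 13.17
eef_pos: [473.0, 125.4, 94.2]
tcp_rot: [3.13, 0.003, 2.09]
ft_force: [0.2, 0.2, -0.8]
opening: 0.006
```

```bash
python3 r.py 110 -1 88
```

```text
t 13.17 fix pos [127.3  -4.8  94.2] F fix [ 0.  -0.3 -0.8] open 0.01
shift [-17.3  -3.9   6.2] turn [ 0.69  0.19 -0.16]
```

Call:
servo_tool(plan=[[-0.006, -0.003, 0.004, 0.6, 0.2, 0, 0], [-0.006, 0, 0.002, 0, 0, 0, 0], [-0.006, 0, 0, 0, 0, 0, 0], [0, 0, 0, 0, 0, 0, 0]])

```text
t: 13.5
eef_pos: [480.2, 105.8, 87.8]
tcp_rot: [3.141, -0.0, 2.089]
ft_force: [-0.7, -0.1, -0.2]
opening: 0.004
```

```bash
python3 r.py 80 -1 88
python3 - <<'E'
from cell import env
import cv2,numpy as np
n=env.read_camera('scene')['img'];o=np.load('scene.npz')['img']
print('dark px at old grip now', (n[183:205,392:418].max(2)<50).sum(),'before',(o[183:205,392:418].max(2)<50).sum())
# arm/foot (black foot initially near scene (339,229))
d=cv2.absdiff(n,o).max(2)[205:250,325:365];print('changed px at arm/foot',(d>40).sum())
cv2.imwrite('pics/l.png',cv2.convertScaleAbs(cv2.resize(n[140:270,290:450],(640,520),interpolation=2),alpha=1.6))
E
```

```text
t 13.5 fix pos [106.7  -1.3  87.8] F fix [ 0.2  0.7 -0.2] open 0.0
shift [-26.7  -0.2  -0.2] turn [ 0.04 -0.02 -0.22]
dark px at old grip now 215 before 247
changed px at arm/foot 464
```

View pics/l.png

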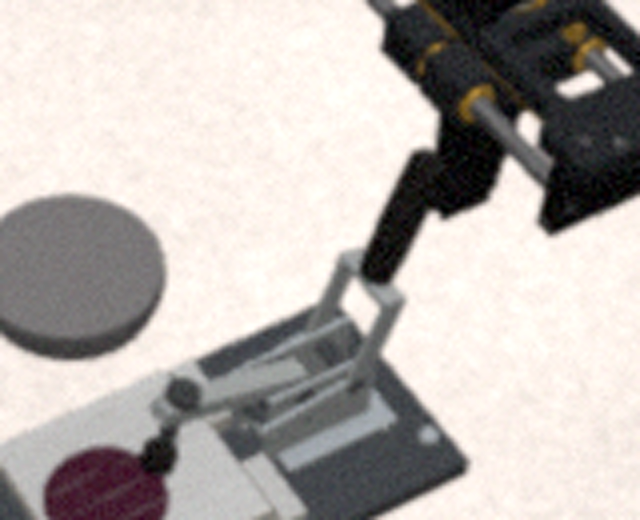

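The handle swings up with the finger squarely behind it, and the foot is coming down over the carrier. Continue.

Call:
servo_tool(plan=[[-0.005, 0, 0, 0, 0, 0, 0], [-0.005, 0, 0, 0, 0, 0, 0], [-0.005, 0, 0, 0, 0, 0, 0], [-0.005, 0, 0, 0, 0, 0, 0], [-0.005, 0, 0, 0, 0, 0, 0]])

```text
t: 13.97
eef_pos: [492.3, 83.9, 87.9]
tcp_rot: [-3.141, -0.002, 2.09]
ft_force: [-3.2, 5.7, 5.4]
opening: 0.003
```

```bash
python3 r.py 62 -1 88
```

```text
t 13.97 fix pos [81.7 -0.8 87.9] F fix [ 6.6 -0.1  5.4] open 0.0
shift [-19.7   0.2  -0.2] turn [-0.02 -0.11 -0.16]
```

Call:
servo_tool(plan=[[-0.005, 0, 0, 0, 0, 0, 0], [-0.005, 0, 0, 0, 0, 0, 0], [-0.004, 0, 0, 0, 0, 0, 0]])

```text
t: 14.22
eef_pos: [499.7, 70.9, 88.3]
tcp_rot: [-3.142, -0.003, 2.09]
ft_force: [0.3, 0.2, 0.3]
opening: 0.007
```

```bash
python3 r.py 62 -1 88
```

```text
t 14.22 fix pos [66.8 -0.8 88.3] F fix [ 0.1 -0.3  0.3] open 0.01
shift [-4.8  0.2  0.3] turn [-0.   -0.17 -0.16]
```

Resistance of 6.6 N, then zero: it snapped. Retract and look.

Call:
servo_tool(plan=[[0.03, 0, 0, 0, 0, 0, 0], [0.04, 0, 0, 0, 0, 0, 0], [0.04, 0, 0, 0, 0, 0, 0], [0.02, 0, -0.03, 0, 0, 0, 0], [0, 0, -0.04, 0, 0, 0, 0], [0, 0, -0.04, 0, 0, 0, 0], [0, 0, 0, 0, 0, 0, 0]])

```text
t: 14.8
eef_pos: [435.1, 184.1, 200.5]
tcp_rot: [-3.138, -0.001, 2.087]
ft_force: [-0.7, -0.3, -0.0]
opening: 0.003
```

```bash
python3 r.py 190 0 180; python3 car.py | grep now
python3 - <<'E'
from cell import env
import cv2,numpy as np
a=env.read_camera('scene')['img'][160:340,240:440];b=env.read_camera('side')['img'][220:370,230:430]
cv2.imwrite('pics/m.png',cv2.convertScaleAbs(np.hstack([cv2.resize(a,(440,396),interpolation=2),cv2.resize(b,(360,396),interpolation=2)]),alpha=1.5))
E
```

```text
t 14.8 fix pos [197.1  -1.2 200.5] F fix [ 0.1  0.7 -0. ] open 0.0
shift [-7.1 -1.1 20.5] turn [-0.2  -0.03 -0.34]
now side bright->dark at x [(10.0, -3.8)] dark->bright [(-91.0, 5.7)]
now scene bright->dark at x [(-75.5, -1.6), (-2.5, -1.8), (10.0, -6.0)] dark->bright [(-91.5, 6.5), (-47.5, 2.0)]
```

View pics/m.png

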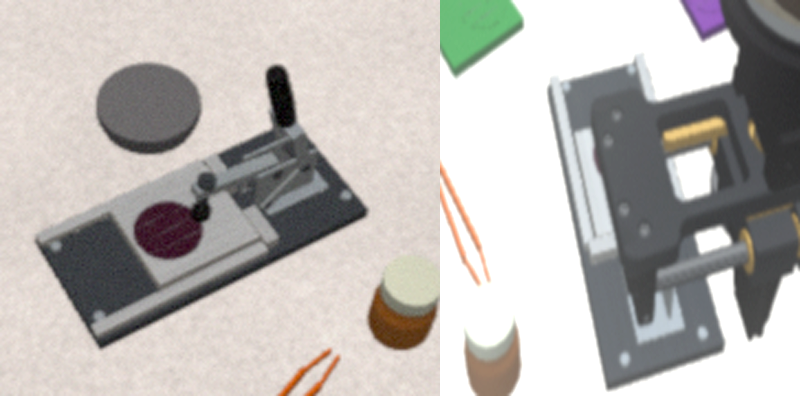

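The handle stands past upright (tip at scene ~(366,193)), the foot is on the carrier, and the box, jar and tweezers are undisturbed. Check the tip position, then hand in.

Run:
```python
from h import *
from cell import env
p=np.load('fix.npy');x=Ro.from_euler('z',p[2]).inv().apply(ray('scene',(366.5,194.5),161)-[p[0],p[1],0])
print(x.round(1))
if x[0]<34: print(env.job_done())
```

```text
[ 24.4  -5.1 161. ]
the job is handed in; nothing more can be done
None
```

The carrier is home against the fence, the toggle clamp has snapped into lock, and the job is handed in. I pushed the carrier about 35 mm along the channel. Then I pushed the handle over from behind, retracted the fingers and touched nothing else.

**Last checks**
- **Carrier:** both views showed no gap at the fence. The free edge measured x ≈ -91 mm with the fence face measured at about -1 mm, so the carrier is 90 mm long as expected. The fence pushed back with 7–11 N when the carrier reached it.
- **Handle:** the push took up to 6.6 N, which dropped to zero as it snapped over. Its end then measured x ≈ 24 mm; locked should be 26 mm. The y reading was about 5 mm off centre, which I put down to pixel picking.
- **Foot and bystanders:** the foot is seen resting on the carrier, but I could not measure its force. The tweezers, wafer box and jar looked unmoved in the last picture.

**What disagreed**
- **Tip height:** the fingertips sat roughly 30–35 mm above the reported TCP height. I did not find out why.
- **First pushes:** because of this, my first two pushes went above the carrier without moving it. I found the offset from the pictures and worked with it after that.

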